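# Close up a stack of sample trays

### The arm

A 6-joint arm with a two-finger parallel gripper is mounted at the origin on a cart in front of the work surface, level with it; the furniture and walls round the work are solid. World frame = base frame: x ahead of the robot, y to its left, z up, the work surface at z = 0. Lengths are in m, angles in rad, forces in N, time in s.
With the tool pointing down it reaches from about 0.375 to 0.975 m from the base axis. Payload 3.8 kg.
Tool frame: the origin (TCP) lies on the centre line of the jaws, within the pads' length; the fingertips stand 17 mm ahead of it and the grasp point (between the pads) lies 2 mm behind it (bot.tip_extent is the distance from the TCP to the fingertips, in m); z points along the fingers, y is the line along which they close (so a half turn about z gives the same grasp; the last joint's range is limited). The gripper opens to 85 mm and grips with 20 to 120 N. Pads are 22 mm wide; open, the fingers measure 114 mm over their backs; the gripper's body (76 mm by 85 mm) begins 54 mm behind the grasp point. The pads swing forward as they close: fully open they stand 13 mm farther back than shut.
Start: joints at [-1.34, 0.264, 1.604, -0, 1.274, -0.037], TCP at [0.179, -0.651, 0.248] pointing down, gripper open.
Joint ranges: [-2.63, 2.63], [-0.94, 2.18], [0.31, 2.57], [-1.31, 4.45], [0, 2.66], [-2.55, 2.55]. Speed limits (rad/s): [2.57, 2.57, 3.14, 3.14, 3.14, 3.14].

### API

Orientations are given as a rotation vector (axis times angle).
In Python, from workcell import readout, read_camera, finish_job, bot gives the robot as it stands.
- The arm moves only by the tool jog_arm, never from a script. Its argument "deltas" is one flat list of numbers, 7 for each row, row after row: the shift along the tool's x, y, z in m, then the turn, a rotation vector about the tool's x, y, z in degrees, then the gripper command: -1 is shut, 1 is fully open, values between are in proportion. A call has 1 to 8 rows; each row is the pose to reach, as a shift and turn from the pose commanded when the call began, along the tool's axes at that moment; what a row does not reach only later rows make up. A row lasts 1/10 s, in which the tool goes at most 50 mm and 8.59 degrees, less where a joint would pass 70% of its speed; a pose out of reach is approached as far as the arm can. A call with a gripper value outside its range is refused whole. The fingers move at their own pace and stop on an object; "squeeze" is the grip in N (left out, the last holds). Time passes only in rows, so rows that repeat a pose let the fingers close. It gives the time, the measured TCP pose, the force, the opening and the grip force at its end, in the units of the state.
- readout.read_state(): the state, without advancing time (a new reading comes with each control period).
- read_camera(name): name is "side" or "top"; returns a dict with "color" (420x560x3 uint8, blue, green, red), "fx", "fy", "cx", "cy" (pixels), "origin" and "attitude" of the camera in the world. Camera axes: x right, y down, z forward; pixel columns grow to the right and rows downward; lengths in m; the calibration is good to about 2 mm. A picture is of the moment at which its call begins. There is no depth.
- finish_job(): hands the job in; it is judged then, once.
The state is a dict: "time": time; "q": joint angles; "joint_vel": joint speeds; "joint_torque": joint torques, N m; "tool_pos": TCP position; "tcp_rot": TCP orientation; "wrist_force": force on the tool from outside, world axes, zero at the start; "torque": the same for the moment, N m; "width": opening from 0.0 (shut) to 1.0 (fully open); "grip_force": force on a finger pad.
Only numpy, scipy, OpenCV 4.12 (cv2) and the standard library are available. Lean on these libraries where they do the work, as an engineer would, in place of code of your own. Each camera call takes 0.05 s, during which the arm holds its last target. There are 200 camera calls.

### The job

Slide the tray of sample plates off the step and along onto the lowest tray of the stand without lifting it, and press it down at both ends until its skirt is fully home on the tray below. Then put the lid on top of it, fully home, with the lid's two cut corners over the two cut corners of the trays. Let go, and leave the other things lying about where they are.

Things in the scene. Friction and masses are not known exactly. Their poses are not given: they have to be found in the camera images.
- stand: Fixed steel stand: the lowest tray, with a loading step on its -x side. Origin: centre of the lowest tray's underside, on the turntable; z up; x along its length, towards its end with cut corners (roughly the robot's left). Plan 130 mm (x) by 100 mm (y), both corners at the +x end cut at 45 degrees, 22 mm off each edge. Shoulder 26 mm above the origin, a raised block on it.
- stand_nose (a point): Middle of the lowest tray's end with the cut corners, at shoulder height: x +65, y 0, z 26 mm in the stand's frame.
- stand_block (a point): Centre of the top of the stand's raised block, 36 mm above the turntable. The block is 10 mm high, of the same cut-corner plan as the tray but 6.5 mm in from the edges all round (117x87 mm), tapered 2 mm a side over its top 2.5 mm. The loose tray's skirt goes over it with 1.5 mm play each side.
- stand_step (a point): Middle of the step's edge next to the lowest tray (x -68.5 mm in the stand's frame). The step is a flat steel top 36 mm above the turntable, level with the raised block, running 112 mm from here along the stand's -x, 104 mm wide: the tray slides from it onto the block and, once over it, drops by itself by 2 mm or more.
- stand_catch (a point): Spring ball catch in the middle of the block's -x end face, 4.2 mm above the shoulder, sticking out 3.5 mm; its twin is in the +x end face. A skirt that has dropped over the block is held up to 8 mm short of home at an end by its ball; pressing down there with about 6 to 12 N makes it snap past, and it stays down. (A hard final shove may have snapped one end.) Up to 25 N is harmless.
- tray: Loose aluminium tray, about 0.45 kg, 130 mm (x) by 100 mm (y), too wide for the gripper, both corners at its +x end cut 22 mm at 45 degrees; two sample plates are fixed in it. Origin: centre of its underside; z up. Starts on the step, cut end leading and already over the block, askew and off to one side. Home, its origin is 26 mm above the stand's and its axes lie along the stand's.
- tray_nose (a point): Middle of the tray's end with the cut corners, at its shoulder: x +65, y 0, z 26 mm in the tray's frame. Below the shoulder the sides are plain and upright; at the bottom is a skirt 5 mm thick and 11 mm deep with a 120x90 mm cavity of the same cut-corner plan. Slid 3 mm or more too far, the square end rides on the block and no press seats it until it is nudged back.
- tray_rim_front (a point): Middle of the flat top of the tray's raised rim at the cut end: x +53, y 0, z 36 mm in the tray's frame. The rim is 9 mm thick, 6.5 mm in from the outside all round, and stands 10 mm above the shoulder; the lid's skirt goes over it.
- tray_rim_back (a point): The same at the tray's square end: x -53, y 0, z 36 mm in the tray's frame.
- lid: Loose aluminium lid, about 0.3 kg, 130 mm (x) by 100 mm (y), both corners at its +x end cut as on the tray; skirt and cavity as on the tray, 1.5 mm play each side, no catches. Flat top at 19 mm. Origin: centre of its underside; z up. Stands on the turntable at the robot's left, turned any way. Home, its origin is 52 mm above the stand's; turned end for end it rides high.
- lid_nose (a point): Middle of the lid's end with the cut corners, at its top: x +65, y 0, z 19 mm in the lid's frame.
- lid_handle (a point): Centre of the lid's black handle bar, 43 mm above the lid's underside. The bar runs 80 mm along the lid's x, is 16 mm wide (grip across it, along the lid's y) and 12 mm high, 37 to 49 mm above the underside, on two posts 30 mm either side of the middle.
- wax_tin: Bystander, to be left alone: flat blue-brown tin box, 85x123x33 mm; origin: centre of its underside.
- jar: Bystander, to be left alone: white round jar with a pale screw cap, 56 mm across, 70 mm high; origin: centre of its underside.
- tape: Bystander, to be left alone: roll of tape lying flat, 91 mm across, 24 mm high; origin: centre of its underside.
- spare_plate: Bystander, to be left alone: a third sample plate lying on the turntable, 45x60x8 mm, not part of this job; origin: centre of its underside.

How it is judged:
On the way:
1. the tray is fully home on the lowest tray (its underside within 1.8 mm of the shoulder), the lid not yet on it (z of tray in the frame of stand below 0.0278 m and horizontal distance between tray and stand below 0.004 m and horizontal distance between tray_nose and stand_nose below 0.008 m and angle between tray's own z axis and vertical below 0.03 rad and horizontal distance between lid and stand above 0.08 m), for 0.2 s.
At the end, for the whole second after the job is handed in: Tray and lid rest level on the stand: tray origin 26 mm above the stand's origin (at most 27.8), lid origin 52 mm above it (49 to 54), both centred (4 and 6 mm) with their cut-corner ends over the stand's (8 and 10 mm at the end middles), at rest and released (z of tray in the frame of stand below 0.0278 m and horizontal distance between tray and stand below 0.004 m and horizontal distance between tray_nose and stand_nose below 0.008 m and angle between each of tray, lid's own z axis and vertical below 0.03 rad and z of lid in the frame of stand between 0.049 and 0.054 m and horizontal distance between lid and stand below 0.006 m and horizontal distance between lid_nose and stand_nose below 0.01 m and linear speed of each of lid, tray below 0.01 m/s); the robot touches nothing.
It fails at once if the tray is lifted (more than 20 mm above the step) or falls off the stand (z of tray in the frame of stand above 0.056 m or z of tray in the frame of stand below 0.012 m).
It fails at once if one of the bystanders is moved more than 25 mm (distance of any of wax_tin, jar, tape, spare_plate from where it was at the start of the episode above 0.025 m).
It also fails if it takes over 70 s, if anything falls off the work surface, if the arm or the gripper's body presses on something with over 40 N, if the wrist force passes 120 N, or if a joint passes its speed limit or range.

## Working session

There is one attempt and no reset: what is moved stays moved. The work goes in short steps, Python scripts to look and compute and a tool call to move; the robot and the scene stay as the last step left them, time stands still between calls to the robot, and variables do not carry over. Pictures are saved under pics/ and viewed, at most 10 in all, crops included, and the job is handed in when it is done.

Besides the shell and the picture viewer there is one more tool, called after "Call:" as name(argument=value, ...), one argument or row to a line, values as JSON. jog_arm: Moves the arm, as the interface text tells. Its arguments: {"type":"object","properties":{"deltas":{"type":"array"},"squeeze":{"type":"number"}},"required":["deltas"]}

```bash
ls; mkdir -p pics; cat > h.py <<'E'
import numpy as np, cv2
from scipy.spatial.transform import Rotation as R
from workcell import readout, read_camera, finish_job, bot
def snap(n,f=None):
    c=read_camera(n)
    if f: cv2.imwrite('pics/'+f,c['color'])
    return c
def att(c):
    a=np.array(c['attitude'],float)
    return a if a.shape==(3,3) else R.from_rotvec(a).as_matrix() if a.size==3 else R.from_quat(a).as_matrix()
def ray(c,u,v):
    d=att(c)@np.array([(u-c['cx'])/c['fx'],(v-c['cy'])/c['fy'],1.]); return np.array(c['origin']),d
def onz(c,u,v,z):
    o,d=ray(c,u,v); return o+d*(z-o[2])/d[2]
def proj(c,p):
    q=att(c).T@(np.array(p)-np.array(c['origin'])); return np.array([c['fx']*q[0]/q[2]+c['cx'],c['fy']*q[1]/q[2]+c['cy']])
E
python3 - <<'E'
from h import *
a=snap('top','t0.png'); b=snap('side','s0.png')
for c in (a,b): print({k:c[k] for k in c if k!='color'})
print(readout.read_state())
E
```

```text
pics
{'fx': 458.9507330208561, 'fy': 458.9507330208561, 'cx': 279.07992263739936, 'cy': 211.75407097490947, 'origin': array([0.29702231, 0.00179629, 1.36424009]), 'attitude': array([-2.15447251,  2.14250979, -0.17344855])}
{'fx': 515.4928764819549, 'fy': 515.4928764819549, 'cx': 275.56506330410645, 'cy': 196.91449033771562, 'origin': array([0.21946341, 1.21009071, 0.77106875]), 'attitude': array([-0.29379753,  2.60721354, -1.51950184])}
{'time': 0.1, 'q': array([-1.33988038e+00,  2.64701463e-01,  1.60524769e+00, -1.00190560e-05,
        1.27369909e+00, -3.69121965e-02]), 'joint_vel': array([ 9.58020253e-05, -1.51653858e-03, -2.89415214e-03, -2.68208479e-04,
       -4.90378086e-04, -6.51258662e-04]), 'joint_torque': array([-9.34658175e-06, -5.16708255e+01, -3.68590450e+01, -1.45457493e-04,
        6.31988427e-03, -1.52921712e-05]), 'tool_pos': array([ 0.17847344, -0.65032511,  0.24706502]), 'tcp_rot': array([-3.11143835e+00, -4.19178714e-01,  3.27479355e-04]), 'wrist_force': array([-0.2810985 ,  0.59798937, -0.26383032]), 'torque': array([-0.0054483 ,  0.00440357, -0.00558777]), 'grip_force': 0.0, 'width': 1.0009684556698553}
```

View pics/t0.png

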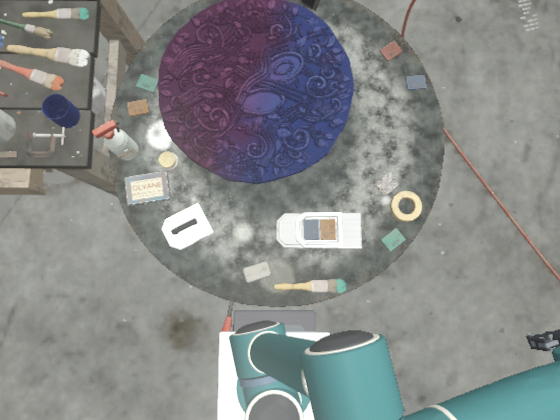

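View pics/s0.png

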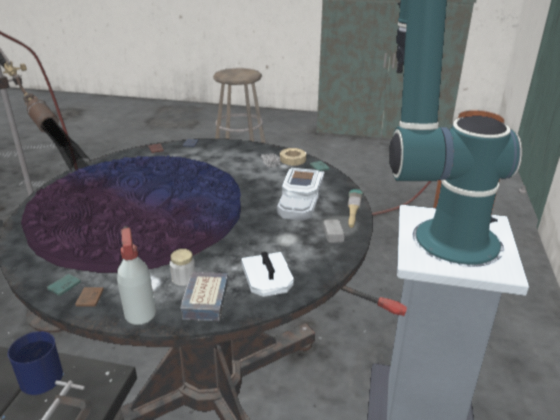

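The top view shows the stand and tray at about (278–362, 212–249), the lid at (188,227) with its black handle, and the jar, tin, tape and spare plate clear of them. In the side view the tray is at (300,185) and the lid at (268,270). I'll zoom in on both.

```bash
python3 - <<'E'
from h import *
a=cv2.imread('pics/t0.png'); b=cv2.imread('pics/s0.png')
z=lambda im,x,y,w,h,s:cv2.resize(im[y:y+h,x:x+w],None,fx=s,fy=s,interpolation=cv2.INTER_CUBIC)
cv2.imwrite('pics/z0.png',np.vstack([z(a,270,205,100,50,8)]))
A=z(a,155,195,66,60,6); B=z(b,270,160,66,60,6)
cv2.imwrite('pics/z1.png',np.hstack([A,B]))
E
```

```text
(no output)
```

View pics/z0.png

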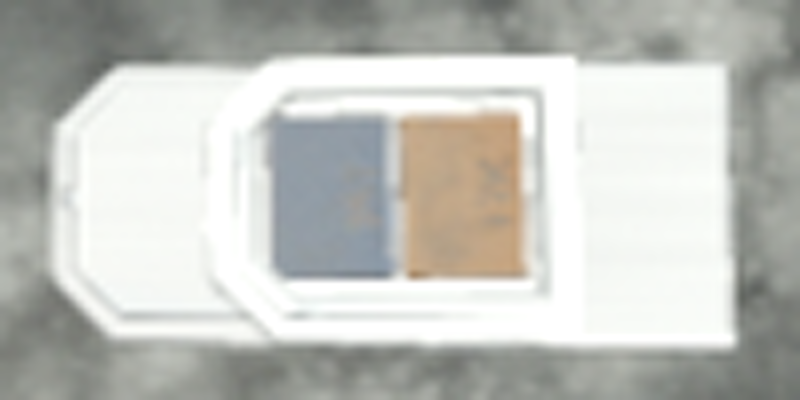

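View pics/z1.png

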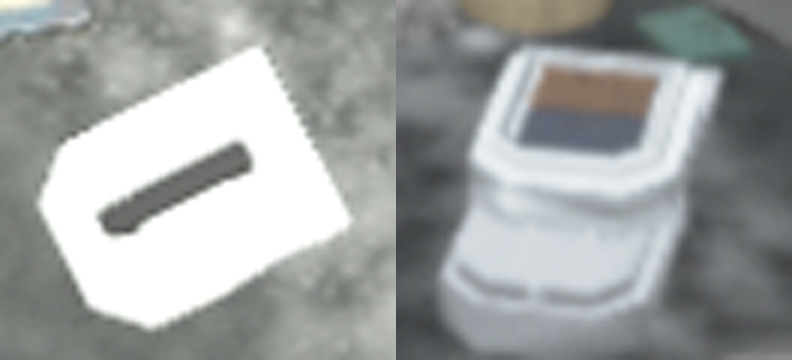

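The zoom shows the step's right end corners at about (727,65) and (737,347), and the stand nose edge at x≈52 for y 125–270. The tray's far edge is at y≈57 and its square end at x≈577. In the lid crop the handle runs from (105,222) to (245,152), with the cut corners at lower left.

```bash
cat >> h.py <<'E'
def zt(x,y): return 270+(x+.5)/8-.5, 205+(y+.5)/8-.5
def ztl(x,y): return 155+(x+.5)/6-.5, 195+(y+.5)/6-.5
E
python3 - <<'E'
from h import *
c=snap('top'); im=c['color']
P=lambda x,y,z,f=zt: onz(c,*f(x,y),z)[:2]*1000
s1,s2=P(727,65,.036),P(737,347,.036); n1,n2=P(52,125,.026),P(52,270,.026)
sm=(s1+s2)/2; nm=(n1+n2)/2; d=nm-sm; L=np.linalg.norm(d); ex=d/L; ey=np.array([-ex[1],ex[0]])
print('step end',sm,'nose',nm,'len',L,'want 245.5; widths',np.linalg.norm(s1-s2),np.linalg.norm(n1-n2),'yaw',np.degrees(np.arctan2(ex[1],ex[0])))
O=(sm+180.5*ex+nm-65*ex)/2; print('stand O',O)
S=lambda p:np.array([(p-O)@ex,(p-O)@ey])
for n,p in dict(farL=P(300,57,.062),farR=P(575,57,.062),sqR=P(577,57,.062),sqR2=P(580,335,.062),nose1=P(210,125,.062),nose2=P(210,265,.062),cornerfar=P(272,57,.062),cornernear=P(280,340,.062)).items(): print(n,p,S(p))
hsv=cv2.cvtColor(im,cv2.COLOR_BGR2HSV)
roi=np.zeros(im.shape[:2],np.uint8); roi[212:245,295:340]=255
m=((hsv[...,1]>45)&(roi>0)).astype(np.uint8)
r=cv2.minAreaRect(np.argwhere(m)[:,::-1].astype(np.float32)); print(r)
q=[onz(c,*p,.067)[:2]*1000 for p in cv2.boxPoints(r)]
print('plate corners',[S(p) for p in q],'mean',S(np.mean(q,0)))
# lid
roi[:]=0; roi[195:255,155:221]=255
w=((im.min(2)>200)&(roi>0)).astype(np.uint8)
k=((im.max(2)<110)&(cv2.morphologyEx(w,cv2.MORPH_CLOSE,np.ones((15,15)))>0)).astype(np.uint8)
r=cv2.minAreaRect(np.argwhere(k)[:,::-1].astype(np.float32)); print('handle',r)
h=[onz(c,*p,.049)[:2]*1000 for p in cv2.boxPoints(r)]; print(np.mean(h,0),[np.linalg.norm(h[i]-h[i-1]) for i in (0,1)])
a,b=P(105,222,.049,ztl),P(245,152,.049,ztl);print('handle ends',a,b,'len',np.linalg.norm(a-b),'mid',(a+b)/2,'yaw nose',np.degrees(np.arctan2(*(a-b)[::-1])))
for n,p in dict(sq1=(262,47),sq2=(350,220),n1=(40,203),n2=(88,303),l=(68,145),r=(152,327)).items(): print(n,P(*p,.019,ztl))
st=readout.read_state(); M=R.from_rotvec(st['tcp_rot']).as_matrix(); print(M.round(3))
E
```

```text
step end [ 445.01416599 -251.76936988] nose [447.54902217  -3.99835318] len 247.78398296308129 want 245.5; widths 103.30922475572865 53.4400619849865 yaw 89.41384793119744
stand O [446.87238265 -70.13688352]
farL [494.67482688 -92.58243026] [-21.95534816 -48.02956309]
farR [ 495.31179534 -191.46618695] [-120.82741412  -49.67808943]
sqR [ 495.3164319  -192.18597199] [-121.54711406  -49.69008923]
sqR2 [ 395.43052775 -191.68353638] [-122.06654804   50.19572797]
nose1 [469.85250302 -60.23944538] [ 10.13200926 -22.87766602]
nose2 [419.60690375 -60.20195046] [ 9.65548446 27.36568754]
cornerfar [494.61003405 -82.52391137] [-11.89801845 -47.86187394]
cornernear [393.06311288 -85.03205817] [-15.44486969  53.65407479]
((327.2762451171875, 229.2486114501953), (20.182592391967773, 14.506237983703613), 86.98721313476562)
plate corners [array([-57.26510674, -25.15301027]), array([-98.67585478, -28.03216435]), array([-101.51831918,   29.63246587]), array([-60.37741465,  32.45743002])] mean [-79.45917383   2.22618032]
handle ((183.5531463623047, 226.55096435546875), (4.378017425537109, 25.52290916442871), 62.241458892822266)
[451.13999484 262.26768552] [np.float64(12.784703336386249), np.float64(72.5555785280924)]
handle ends [436.35528111 294.68035293] [470.56218056 228.88338262] len 74.15762450659244 mid [453.45873084 261.78186777] yaw nose 117.46927329662383
sq1 [526.94704441 227.34290219]
sq2 [441.22913122 181.63242521]
n1 [448.69662543 333.4932744 ]
n2 [399.8241684  308.05951062]
l [477.44953742 321.00170949]
r [388.31063952 276.50990666]
[[ 0.964  0.265 -0.   ]
 [ 0.265 -0.964  0.002]
 [ 0.    -0.002 -1.   ]]
```

```bash
cat >> h.py <<'E'
def to(x,y,z,psi=None):
    "shift in tool axes (mm) and turn about tool z to bring TCP to x,y,z (m) with tool y at heading psi (deg)"
    s=readout.read_state(); M=R.from_rotvec(s['tcp_rot']).as_matrix()
    d=M.T@(np.array([x,y,z])-s['tool_pos'])
    out=(d*1000).round(1)
    if psi is not None:
        w=np.array([np.cos(np.radians(psi)),np.sin(np.radians(psi)),0]); T=np.column_stack([np.cross(w,[0,0,-1]),w,[0,0,-1]])
        print('turn',np.degrees(R.from_matrix(M.T@T).as_rotvec()).round(2))
    print('shift',out,'pos',(s['tool_pos']*1000).round(1),'F',s['wrist_force'].round(1),'t',s['time'])
E
python3 -c "
from h import *
to(.444,-.220,.25,-.6)"
```

```text
turn [-9.000e-02 -7.000e-02 -7.406e+01]
shift [ 370.  -344.8   -2.1] pos [ 178.5 -650.4  247.2] F [ 0.  -0.5 -0.3] t 0.15
```

Call:
jog_arm(
  deltas=[0.37,-0.344,0,0,0,-74,0.3,0.37,-0.344,0,0,0,-74,0.3,0.37,-0.344,0,0,0,-74,0.3,0.37,-0.344,0,0,0,-74,0.3,0.37,-0.344,0,0,0,-74,0.3,0.37,-0.344,0,0,0,-74,0.3,0.37,-0.344,0,0,0,-74,0.3,0.37,-0.344,0,0,0,-74,0.3],
)

```text
time: 0.95
tool_pos: [0.3895, -0.3088, 0.2482]
tcp_rot: [2.327, 2.111, 0.0]
wrist_force: [0.4, 0.5, 0.6]
width: 0.649
grip_force: 0.0
```

```bash
python3 -c "
from h import *
to(.444,-.220,.25,-.6)"
```

```text
turn [ 0.01 -0.   -4.97]
shift [93.7 45.6 -1.8] pos [ 389.5 -308.8  248.2] F [0.4 0.5 0.6] t 0.95
```

Call:
jog_arm(
  deltas=[0.094,0.046,0,0,0,-5,0.3,0.094,0.046,0,0,0,-5,0.3,0.094,0.046,0.05,0,0,-5,0.3,0.094,0.046,0.1,0,0,-5,0.3,0.094,0.046,0.15,0,0,-5,0.3,0.094,0.046,0.17,0,0,-5,0.3,0.094,0.046,0.186,0,0,-5,0.3,0.094,0.046,0.186,0,0,-5,0.3],
)

```text
time: 1.75
tool_pos: [0.4419, -0.2205, 0.0593]
tcp_rot: [-2.234, -2.2, 0.003]
wrist_force: [0.0, -0.6, -0.1]
width: 0.651
grip_force: 0.0
```

```bash
python3 -c "
from h import *
to(.444,-.220,.062,-.6)"
```

```text
turn [-0.33 -0.18 -0.3 ]
shift [ 0.5  2.  -2.8] pos [ 441.9 -220.5   59.3] F [ 0.  -0.6 -0.1] t 1.75
```

Call:
jog_arm(
  deltas=[0.01,0.002,-0.002,0,0,0,0.3,0.016,0.002,-0.002,0,0,0,0.3,0.022,0.002,-0.002,0,0,0,0.3,0.028,0.002,-0.002,0,0,0,0.3,0.034,0.002,-0.002,0,0,0,0.3,0.04,0.002,-0.002,0,0,0,0.3,0.044,0.002,-0.002,0,0,0,0.3,0.044,0.002,-0.002,0,0,0,0.3],
)

```text
time: 2.55
tool_pos: [0.4484, -0.1781, 0.0654]
tcp_rot: [2.236, 2.202, 0.002]
wrist_force: [1.2, -3.2, 2.4]
width: 0.651
grip_force: 1.7
```

```bash
python3 - <<'E'
from h import *
to(.444,-.220,.062,-.6)
a=snap('top')['color']; b=snap('side')['color']
z=lambda im,x,y,w,h,s:cv2.resize(im[y:y+h,x:x+w],None,fx=s,fy=s,interpolation=cv2.INTER_CUBIC)
B=z(b,250,160,100,50,4)
cv2.imwrite('pics/z2.png',np.vstack([z(a,270,205,100,50,8),np.hstack([B,B*0])]))
E
```

```text
turn [ 0.16  0.07 -0.28]
shift [-41.9  -3.8   3.4] pos [ 448.4 -178.1   65.4] F [ 1.2 -3.2  2.4] t 2.55
```

View pics/z2.png

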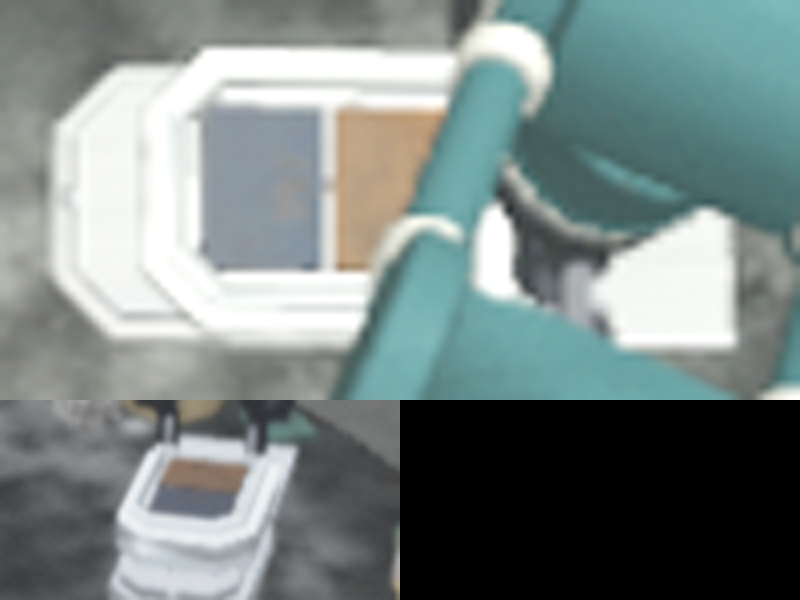

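The tray's nose is now at x≈145 and its far edge at y≈48, parallel to the stand. That far edge sits about 18 zoom pixels beyond the stand's far edge at y≈66. I'll measure the offset between the far edges.

```bash
cat >> h.py <<'E'
O=np.array([446.87,-70.14]); ex=np.array([.01023,.99995]); ey=np.array([-ex[1],ex[0]])
def S(p): p=np.asarray(p)[:2]*1000; return np.array([(p-O)@ex,(p-O)@ey])
def faredge(c,cols,z,v0=203,v1=222,thr=None):
    g=c['color'].min(2).astype(float); out=[]
    for u in cols:
        col=g[v0:v1,u]; lo=np.median(col[:4]); hi=col[:].max(); t=(lo+hi)/2
        i=np.argmax(col>t); v=v0+i-1+(t-col[i-1])/(col[i]-col[i-1])
        out.append(S(onz(c,u,v,z)))
    out=np.array(out); k=np.polyfit(out[:,0],out[:,1],1)
    print('far edge z',z,'mid',out.mean(0).round(2),'slope deg',np.degrees(np.arctan(k[0])).round(2),'sd',np.std(out[:,1]-np.polyval(k,out[:,0])).round(2))
    return out
def row(c,v,u0,u1): print(v,c['color'][v,u0:u1].min(1))
E
python3 - <<'E'
from h import *
c=snap('top'); to(.444,-.22,.062)
faredge(c,range(286,291),.026); faredge(c,range(298,324),.062)
t0=dict(c); t0['color']=cv2.imread('pics/t0.png')
faredge(t0,range(286,298),.026);faredge(t0,range(345,359),.036); faredge(t0,range(308,340),.062)
for v in (222,228,234): row(c,v,272,296)
print(zt(145,190))
for x in (145,150): print(S(onz(c,*zt(x,190),.062)))
E
```

```text
shift [-41.9  -3.1   2.7] pos [ 447.8 -178.1   64.7] F [ 1.2 -2.7  2.2] t 2.7
far edge z 0.026 mid [ 31.72 -49.3 ] slope deg -1.28 sd 0.05
far edge z 0.062 mid [-31.82 -51.57] slope deg -0.34 sd 0.33
far edge z 0.026 mid [ 21.4  -49.65] slope deg 1.23 sd 0.11
far edge z 0.036 mid [-154.18  -51.66] slope deg 1.1 sd 0.31
far edge z 0.062 mid [-69.22 -49.62] slope deg 1.08 sd 0.29
222 [149 148 146 144 171 223 232 227 246 243 242 242 243 242 242 228 239 255
 255 239 230 234 230 158]
228 [139 142 133 122 177 217 212 226 249 245 245 245 245 245 245 234 245 255
 255 251 236 245 248 167]
234 [171 170 168 170 198 233 230 228 248 244 244 244 244 244 244 237 251 255
 255 255 235 246 251 173]
(287.6875, 228.3125)
[33.11766144  0.89600858]
[31.33304333  0.86700784]
```

Call:
jog_arm(
  deltas=[0.003,-0.001,0,0,0,-0.3,0.3,0.006,-0.002,0,0,0,-0.3,0.3,0.009,-0.003,0,0,0,-0.3,0.3,0.012,-0.004,0,0,0,-0.3,0.3,0.015,-0.005,0,0,0,-0.3,0.3,0.017,-0.005,0,0,0,-0.3,0.3,0.017,-0.005,0,0,0,-0.3,0.3],
)

```text
time: 3.4
tool_pos: [0.4423, -0.1607, 0.0644]
tcp_rot: [-2.233, -2.21, 0.0]
wrist_force: [0.7, -3.8, 2.5]
width: 0.653
grip_force: 2.0
```

```bash
python3 - <<'E'
from h import *
c=snap('top','t3.png'); to(.444,-.22,.062,-.6)
faredge(c,range(285,288),.026); faredge(c,range(293,318),.062)
for v in (222,228,234): row(c,v,272,296)
E
```

```text
turn [-0.01 -0.01  0.01]
shift [-59.2   2.4   2.3] pos [ 442.2 -160.8   64.3] F [ 0.6 -4.5  3.1] t 3.45
far edge z 0.026 mid [ 37.62 -49.17] slope deg 1.38 sd 0.03
far edge z 0.062 mid [-16.04 -45.88] slope deg 0.64 sd 0.3
222 [149 150 149 144 172 224 232 227 247 238 251 255 255 246 226 238 242 173
 145 142 143 142 143 142]
228 [138 142 133 124 177 217 212 227 250 236 247 255 252 252 231 244 248 174
 146 144 143 141 142 141]
234 [170 171 168 168 199 233 230 229 248 238 251 255 255 255 232 244 244 138
 146 143 143 142 143 143]
```

Call:
jog_arm(
  deltas=[0.0015,0.001,0,0,0,0,0.3,0.003,0.002,0,0,0,0,0.3,0.0045,0.003,0,0,0,0,0.3,0.006,0.0036,0,0,0,0,0.3,0.006,0.0036,0,0,0,0,0.3],
)

```text
time: 3.95
tool_pos: [0.445, -0.1544, 0.0636]
tcp_rot: [-2.231, -2.208, 0.002]
wrist_force: [-1.7, -2.9, 2.9]
width: 0.649
grip_force: 1.7
```

```bash
python3 - <<'E'
from h import *
c=snap('top','t4.png'); to(.444,-.22,.062,-.6)
faredge(c,range(284,286),.026); faredge(c,range(291,316),.062)
for v in (222,228,234): row(c,v,272,296)
im=c['color']; cv2.imwrite('pics/z4.png',cv2.resize(im[205:255,270:370],None,fx=8,fy=8,interpolation=cv2.INTER_CUBIC))
E
```

```text
turn [-0.13 -0.06  0.01]
shift [-65.6  -0.3   1.6] pos [ 445.  -154.5   63.6] F [-2.  -3.1  1.5] t 4.0
far edge z 0.026 mid [ 42.03 -48.04] slope deg 14.52 sd 0.0
far edge z 0.062 mid [-10.28 -47.99] slope deg 0.03 sd 0.35
222 [148 148 147 143 171 223 232 234 255 255 255 246 222 245 247 150 143 140
 142 144 142 140 141 141]
228 [137 143 134 123 176 217 212 238 255 255 246 255 231 247 245 151 143 142
 141 140 142 139 139 138]
234 [169 169 169 170 200 234 231 224 255 255 252 255 231 229 217 150 142 142
 143 142 143 141 141 139]
```

View pics/z4.png

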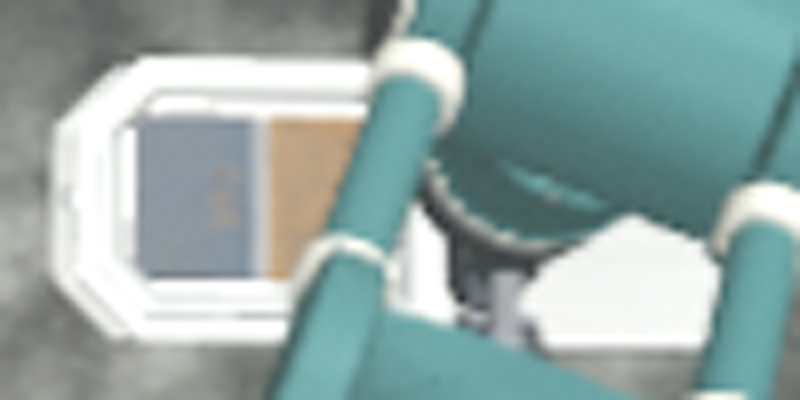

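The tray's nose edge is now at zoom x≈75, about 7 mm short. The far edges put the tray about 1.5 mm towards the robot.

Call:
jog_arm(
  deltas=[0.001,0.0007,0,0,0,0,0.3,0.002,0.0014,0,0,0,0,0.3,0.003,0.0019,0,0,0,0,0.3,0.0035,0.0019,0,0,0,0,0.3,0.0035,0.0019,0,0,0,0,0.3],
)

```text
time: 4.5
tool_pos: [0.4481, -0.151, 0.0641]
tcp_rot: [-2.233, -2.209, -0.001]
wrist_force: [0.1, -1.0, 1.1]
width: 0.652
grip_force: 0.0
```

```bash
python3 - <<'E'
from h import *
c=snap('top','t5.png'); to(.444,-.22,.062,-.6)
faredge(c,range(290,315),.062)
for v in (222,228,234): row(c,v,272,290)
E
```

```text
turn [ 0.01 -0.04 -0.02]
shift [-69.   -3.4   2.2] pos [ 448.2 -151.    64.2] F [ 0.2  1.1 -0.3] t 4.55
far edge z 0.062 mid [ -7.4 -49.2] slope deg 0.22 sd 0.26
222 [148 151 146 142 171 214 253 255 255 233 234 236 237 186 146 142 141 141]
228 [139 141 132 124 177 212 248 255 255 246 242 240 238 184 145 142 140 141]
234 [169 171 169 169 199 220 245 255 254 235 246 240 240 188 148 143 144 141]
```

Call:
jog_arm(
  deltas=[0.001,0,0,0,0,0,0.3,0.002,0,0,0,0,0,0.3,0.003,0,0,0,0,0,0.3,0.003,0,0,0,0,0,0.3],
)

```text
time: 4.95
tool_pos: [0.4481, -0.1483, 0.0643]
tcp_rot: [-2.233, -2.21, -0.0]
wrist_force: [0.4, -0.1, 0.0]
width: 0.652
grip_force: 0.0
```

```bash
python3 - <<'E'
from h import *
c=snap('top','t6.png'); to(.444,-.22,.062,-.6)
faredge(c,range(290,312),.062)
for v in (222,228,234): row(c,v,272,290)
E
```

```text
turn [ 0.   -0.01  0.  ]
shift [-71.7  -3.3   2.3] pos [ 448.1 -148.4   64.3] F [ 0.3 -0.2  0.2] t 5.0
far edge z 0.062 mid [ -3.09 -48.43] slope deg 1.33 sd 0.06
222 [150 150 147 142 144 230 255 251 221 233 235 237 186 146 142 142 139 141]
228 [140 143 132 125 146 234 255 255 242 241 239 238 187 146 142 141 140 141]
234 [170 170 168 169 176 238 255 255 249 245 239 239 190 149 142 143 142 143]
```

Call:
jog_arm(
  deltas=[0.001,0,0,0,0,0,0.3,0.002,0,0,0,0,0,0.3,0.002,0,0,0,0,0,0.3],
)

```text
time: 5.3
tool_pos: [0.448, -0.1464, 0.0643]
tcp_rot: [-2.233, -2.21, -0.0]
wrist_force: [-0.4, -0.1, 0.2]
width: 0.649
grip_force: 0.0
```

```bash
python3 - <<'E'
from h import *
c=snap('top','t7.png'); to(.444,-.22,.062,-.6)
for v in (222,228,234): row(c,v,272,290)
E
```

```text
turn [-0. -0.  0.]
shift [-73.6  -3.3   2.3] pos [ 448.1 -146.4   64.3] F [-0.9  0.7  0.2] t 5.35
222 [148 149 148 137 226 255 245 243 224 244 249 170 144 141 141 141 143 142]
228 [137 142 132 116 225 255 255 251 234 250 252 166 144 139 139 139 141 141]
234 [170 171 168 158 230 255 255 254 240 252 255 188 145 143 141 140 141 141]
```

Call:
jog_arm(
  deltas=[-0.008,0,0,0,0,0,0.3,-0.01,0,-0.03,0,0,0,-1,-0.01,0,-0.08,0,0,0,-1,-0.06,0,-0.08,0,0,0,-1,-0.1,0,-0.08,0,0,0,-1],
)

```text
time: 5.85
tool_pos: [0.449, -0.2489, 0.1474]
tcp_rot: [2.226, 2.208, 0.002]
wrist_force: [-0.4, 0.5, -0.3]
width: 0.0
grip_force: 0.0
```

```bash
python3 - <<'E'
from h import *
c=snap('top','t8.png');b=snap('side','s8.png'); to(.444,-.22,.062,-.6)
z=lambda im,x,y,w,h,s:cv2.resize(im[y:y+h,x:x+w],None,fx=s,fy=s,interpolation=cv2.INTER_CUBIC)
cv2.imwrite('pics/z8.png',np.hstack([z(c['color'],272,207,72,54,7)[:,:400],z(b['color'],270,165,57,54,7)]))
faredge(c,range(290,300),.062); faredge(c,range(290,300),.052)
E
```

```text
turn [ 0.17  0.21 -0.19]
shift [31.5 -4.6 83.7] pos [ 447.9 -251.3  145.8] F [ 0.5  1.2 -0.2] t 5.95
far edge z 0.062 mid [ 14.14 -48.02] slope deg 2.03 sd 0.06
far edge z 0.052 mid [ 13.71 -49.55] slope deg 2.03 sd 0.06
```

View pics/z8.png

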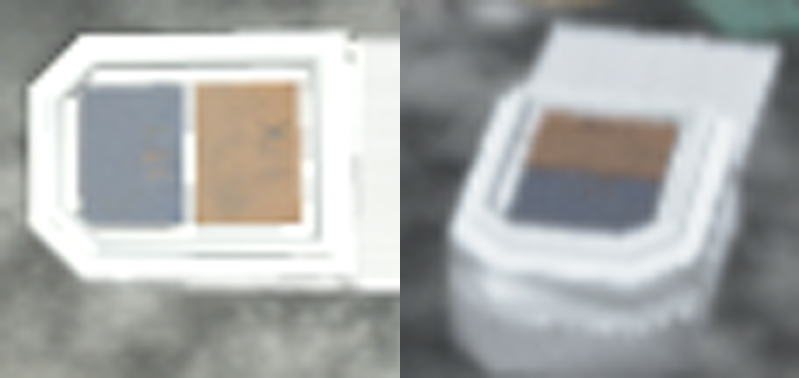

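The tray now lies square over the block with its nose dropped. In the top crop a narrow gap to the step shows at about x=347. Next I'll press the back rim.

Call:
jog_arm(
  deltas=[0.05,-0.002,0,0,0,0,-1,0.1,-0.002,0,0,0,0,-1,0.129,-0.002,0.02,0,0,0,-1,0.129,-0.002,0.045,0,0,0,-1,0.129,-0.002,0.05,0,0,0,-1,0.129,-0.002,0.05,0,0,0,-1],
)

```text
time: 6.55
tool_pos: [0.4452, -0.1171, 0.0932]
tcp_rot: [-2.231, -2.208, 0.002]
wrist_force: [-0.1, 0.1, 0.2]
width: -0.003
grip_force: 0.0
```

```bash
python3 -c "
from h import *
to(.4463,-.1231,.085,-.6)"
```

```text
turn [-0.18 -0.05  0.01]
shift [-6.   1.2  8.2] pos [ 445.2 -117.1   93.2] F [-0.1  0.1  0.2] t 6.55
```

Call:
jog_arm(
  deltas=[-0.006,0.001,0,0,0,0,-1,-0.006,0.001,0.003,0,0,0,-1,-0.006,0.001,0.006,0,0,0,-1,-0.006,0.001,0.008,0,0,0,-1,-0.006,0.001,0.008,0,0,0,-1],
)

```text
time: 7.05
tool_pos: [0.4471, -0.1236, 0.0861]
tcp_rot: [-2.233, -2.209, 0.0]
wrist_force: [-0.3, 0.5, -0.1]
width: 0.001
grip_force: 0.0
```

Call:
jog_arm(
  deltas=[0,0,0.002,0,0,0,-1,0,0,0.004,0,0,0,-1,0,0,0.005,0,0,0,-1,0,0,0.006,0,0,0,-1,0,0,0.006,0,0,0,-1],
)

```text
time: 7.55
tool_pos: [0.4469, -0.1231, 0.0798]
tcp_rot: [-2.232, -2.209, -0.0]
wrist_force: [0.3, 0.3, -0.1]
width: 0.003
grip_force: 0.0
```

Call:
jog_arm(
  deltas=[0,0,0.001,0,0,0,-1,0,0,0.002,0,0,0,-1,0,0,0.002,0,0,0,-1],
)

```text
time: 7.85
tool_pos: [0.447, -0.1232, 0.0789]
tcp_rot: [-2.232, -2.209, 0.001]
wrist_force: [-3.7, 1.0, 9.1]
width: -0.003
grip_force: 4.6
```

Call:
jog_arm(
  deltas=[0,0,0.001,0,0,0,-1,0,0,0.001,0,0,0,-1,0,0,0.001,0,0,0,-1],
)

```text
time: 8.15
tool_pos: [0.4471, -0.1232, 0.0789]
tcp_rot: [-2.232, -2.209, 0.001]
wrist_force: [-6.3, 2.2, 15.1]
width: -0.007
grip_force: 8.1
```

Call:
jog_arm(
  deltas=[0,0,-0.02,0,0,0,-1,0.04,0,-0.02,0,0,0,-1,0.08,0,-0.02,0,0,0,-1,0.106,0,-0.02,0,0,0,-1,0.106,0,-0.018,0,0,0,-1,0.106,0,-0.014,0,0,0,-1,0.106,0,-0.011,0,0,0,-1,0.106,0,-0.009,0,0,0,-1],
)

```text
time: 8.95
tool_pos: [0.4481, -0.0183, 0.0856]
tcp_rot: [-2.234, -2.208, 0.001]
wrist_force: [0.1, 0.1, 0.7]
width: 0.002
grip_force: 0.0
```

Call:
jog_arm(
  deltas=[0,0,0.001,0,0,0,-1,0,0,0.002,0,0,0,-1,0,0,0.003,0,0,0,-1,0,0,0.003,0,0,0,-1],
)

```text
time: 9.35
tool_pos: [0.4484, -0.0177, 0.0832]
tcp_rot: [-2.233, -2.209, 0.0]
wrist_force: [0.5, -0.0, 0.4]
width: 0.004
grip_force: 0.0
```

Call:
jog_arm(
  deltas=[0,0,0.001,0,0,0,-1,0,0,0.002,0,0,0,-1,0,0,0.003,0,0,0,-1,0,0,0.004,0,0,0,-1,0,0,0.004,0,0,0,-1],
)

```text
time: 9.85
tool_pos: [0.4484, -0.0175, 0.0792]
tcp_rot: [-2.233, -2.21, 0.0]
wrist_force: [-0.5, 0.3, 0.2]
width: -0.003
grip_force: 0.0
```

Call:
jog_arm(
  deltas=[0,0,0.001,0,0,0,-1,0,0,0.0016,0,0,0,-1,0,0,0.0016,0,0,0,-1],
)

```text
time: 10.15
tool_pos: [0.4485, -0.0175, 0.0789]
tcp_rot: [-2.233, -2.21, 0.001]
wrist_force: [-4.2, 0.8, 10.8]
width: 0.0
grip_force: 5.4
```

Call:
jog_arm(
  deltas=[0,0,0.0015,0,0,0,-1,0,0,0.0015,0,0,0,-1],
)

```text
time: 10.35
tool_pos: [0.4487, -0.0175, 0.0788]
tcp_rot: [-2.232, -2.209, 0.001]
wrist_force: [-8.7, 0.6, 21.3]
width: -0.003
grip_force: 11.0
```

```bash
python3 -c "
from h import *
print(bot.tip_extent); to(.4463,-.0171,.085,-.6)"
```

```text
0.017
turn [-0.05 -0.    0.01]
shift [ 0.3 -2.4 -6.2] pos [448.7 -17.5  78.8] F [-8.7  0.6 21.3] t 10.35
```

Call:
jog_arm(
  deltas=[0,0,-0.05,0,0,0,-1,0.04,0.001,-0.1,0,0,0,0.1,0.08,0.002,-0.1,0,0,-8,0.1,0.12,0.003,-0.1,0,0,-16,0.1,0.16,0.004,-0.1,0,0,-24,0.1,0.2,0.005,-0.1,0,0,-28.4,0.1,0.24,0.005,-0.1,0,0,-28.4,0.1,0.279,0.005,-0.1,0,0,-28.4,0.1],
)

```text
time: 11.15
tool_pos: [0.4561, 0.2632, 0.1762]
tcp_rot: [1.622, 2.69, 0.0]
wrist_force: [0.6, 0.2, -0.3]
width: 0.552
grip_force: 0.0
```

Call:
jog_arm(
  deltas=[0,0,0,0,0,0,0.1,0,0,0,0,0,0,0.1,0,0,0,0,0,0,0.1],
)

```text
time: 11.45
tool_pos: [0.4561, 0.2606, 0.1758]
tcp_rot: [-1.623, -2.69, 0.002]
wrist_force: [0.3, -0.3, 0.1]
width: 0.548
grip_force: 0.0
```

```bash
python3 - <<'E'
from h import *
to(.453,.262,.041,27.8)
c=snap('top','t9.png')
faredge(c,range(290,312),.052)
for v in (222,228,234): row(c,v,272,280)
b=snap('side','s9.png')
z=lambda im,x,y,w,h,s:cv2.resize(im[y:y+h,x:x+w],None,fx=s,fy=s,interpolation=cv2.INTER_CUBIC)
cv2.imwrite('pics/z9.png',np.vstack([z(b['color'],200,150,160,110,5),]))
E
```

```text
turn [-0.06  0.03 -0.01]
shift [  2.8  -1.9 134.8] pos [456.1 260.6 175.8] F [ 0.3 -0.3  0.1] t 11.45
far edge z 0.052 mid [ -3.66 -50.05] slope deg 1.23 sd 0.13
222 [148 150 146 143 230 255 253 230]
228 [137 141 133 121 230 255 248 226]
234 [170 168 166 167 226 255 255 250]
```

View pics/z9.png

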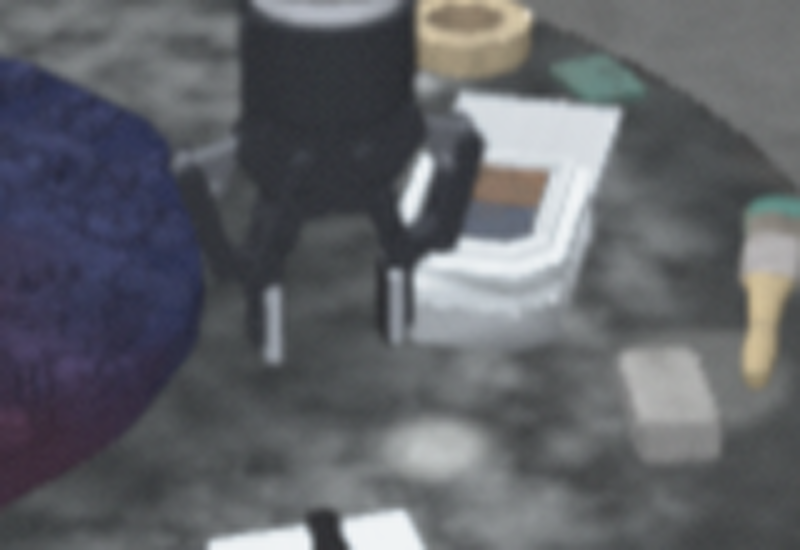

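The side view shows the tray nested on the stand and level, with the gripper open above the lid's handle. I'll descend and grip.

Call:
jog_arm(
  deltas=[0.003,-0.002,0.04,0,0,0,0.1,0.003,-0.002,0.08,0,0,0,0.1,0.003,-0.002,0.11,0,0,0,0.1,0.003,-0.002,0.125,0,0,0,0.1,0.003,-0.002,0.134,0,0,0,0.1,0.003,-0.002,0.134,0,0,0,0.1],
)

```text
time: 12.15
tool_pos: [0.4525, 0.2619, 0.0411]
tcp_rot: [-1.624, -2.688, 0.003]
wrist_force: [-0.2, 0.3, -0.2]
width: 0.552
grip_force: 0.0
```

```bash
python3 - <<'E'
from h import *
to(.453,.262,.041,27.8)
E
```

```text
turn [-0.14  0.   -0.08]
shift [-0.1  0.5  0.1] pos [452.5 261.9  41.1] F [-0.2  0.3 -0.2] t 12.15
```

Call:
jog_arm(
  deltas=[0,0,0,0,0,0,-0.5,0,0,0,0,0,0,-1,0,0,0,0,0,0,-1,0,0,0,0,0,0,-1,0,0,0,0,0,0,-1],
  squeeze=50,
)

```text
time: 12.65
tool_pos: [0.4543, 0.2635, 0.0438]
tcp_rot: [1.622, 2.689, 0.003]
wrist_force: [-1.6, -1.4, 6.6]
width: 0.177
grip_force: 50.0
```

Call:
jog_arm(
  deltas=[0,0,-0.03,0,0,0,-1,0,0,-0.07,0,0,0,-1,0,0,-0.11,0,0,0,-1,-0.03,-0.017,-0.11,0,0,5,-1,-0.07,-0.039,-0.11,0,0,12,-1,-0.11,-0.061,-0.11,0,0,19,-1,-0.15,-0.083,-0.11,0,0,26,-1,-0.19,-0.105,-0.11,0,0,28.4,-1],
)

```text
time: 13.45
tool_pos: [0.448, 0.0447, 0.1518]
tcp_rot: [-2.236, -2.207, 0.0]
wrist_force: [-0.3, -0.8, -4.4]
width: 0.18
grip_force: 49.8
```

```bash
python3 - <<'E'
from h import *
to(.4475,-.0701,.15,-.6); print(readout.read_state()['width'])
E
```

```text
turn [-0.   -0.   -0.15]
shift [-114.8    1.     1.8] pos [448.   44.7 151.8] F [-0.3 -0.8 -4.4] t 13.45
0.18019788701571188
```

Call:
jog_arm(
  deltas=[-0.04,0,0,0,0,0,-1,-0.08,0,0,0,0,0,-1,-0.11,0,0,0,0,0,-1,-0.112,0,0.005,0,0,0,-1,-0.112,0,0.01,0,0,0,-1,-0.112,0,0.01,0,0,0,-1],
)

```text
time: 14.05
tool_pos: [0.4465, -0.065, 0.1408]
tcp_rot: [-2.231, -2.208, 0.002]
wrist_force: [-0.6, 0.4, -3.0]
width: 0.178
grip_force: 49.8
```

```bash
python3 - <<'E'
from h import *
to(.4475,-.0701,.14,-.6)
c=snap('top','t10.png');b=snap('side','s10.png')
z=lambda im,x,y,w,h,s:cv2.resize(im[y:y+h,x:x+w],None,fx=s,fy=s,interpolation=cv2.INTER_CUBIC)
cv2.imwrite('pics/z10.png',np.hstack([z(c['color'],266,200,65,90,6),z(b['color'],260,135,65,90,6)]))
E
```

```text
turn [-0.16 -0.06  0.01]
shift [-5.1  1.1  0.8] pos [446.5 -65.  140.8] F [-0.6  0.4 -3. ] t 14.05
```

View pics/z10.png

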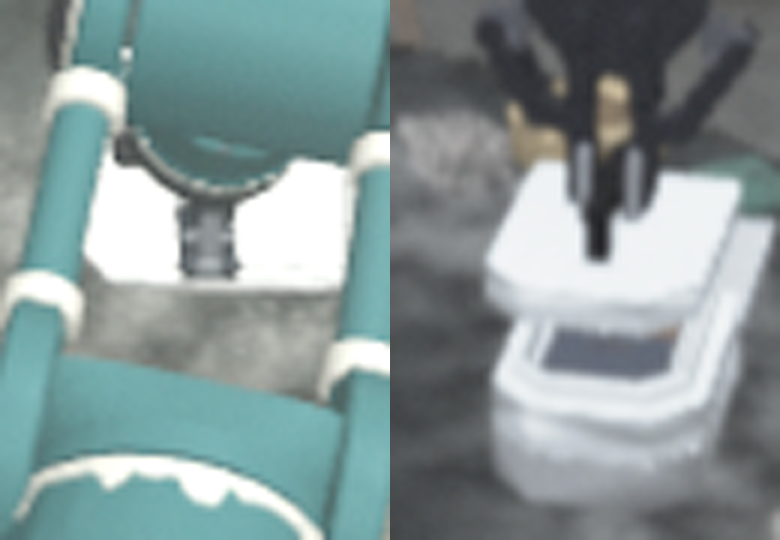

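The lid is held level over the tray, cut corners leading the right way. In the top crop its nose edge shows at x≈88 and part of its far edge at (290–345, 160). I'll compare positions numerically.

```bash
python3 - <<'E'
from h import *
c=snap('top')
f=lambda n:dict(c,color=cv2.imread('pics/'+n))
t9,t10=f('t9.png'),f('t10.png')
print('tray nose S',S(onz(c,275.75-.0,228,.052)), 'stand nose S',S(onz(c,276.17,228,.026)))
row(t9,213,318,328);row(t9,216,318,328)
faredge(t9,range(292,316),.052)
for v in range(234,247,2): row(t10,v,272,288)
faredge(t10,range(314,322),.117,215,235)
g=t10['color'].min(2)
for u in (290,294,308,314,318): print('col',u,g[218:254,u])
to(.4475,-.0701,.14,-.6)
E
```

```text
tray nose S [67.18296241 -0.59940264] stand nose S [65.88743003 -3.61473752]
213 [255 255 255 248 245 241 232 232 232 232]
216 [252 255 255 255 244 252 241 241 241 241]
far edge z 0.052 mid [-12.34 -50.21] slope deg 0.95 sd 0.12
234 [ 94 107 113 117 120 120 118 115 109 223 255 255 255 255 255 255]
236 [100 110 115 117 121 121 116 112 134 236 255 255 255 255 255 255]
238 [105 114 114 118 121 120 114 107 193 255 255 255 255 255 255 255]
240 [107 115 118 120 122 116 114 127 231 255 255 255 255 255 255 255]
242 [112 116 119 121 117 117 111 115 218 255 255 255 255 255 255 255]
244 [115 117 121 122 118 114 106 110 130 157 222 251 255 255 255 255]
246 [255 255 255 248 211 141 105 107 118 126 140 183 222 236 236 237]
far edge z 0.117 mid [-46.89   0.78] slope deg -2.26 sd 0.51
col 290 [ 82  81  79  79  84 154 147 133 103  78 156 238 255 255 255 255 255 255
 255 255 255 255 255 255 255 255 255 255 246 197 184 183 179 171 172 157]
col 294 [ 89  85  85  81  78  79  80  78  84  87 142 122  87 112 237 255 254 249
 252 255 255 255 255 255 255 255 251 255 255 211 169 161 162 156 150 147]
col 308 [ 93  89  91  89  88  86  87  99  88  84  85  90 165 128 145 255 255 255
 255 255 255 255 255 255 255 255 249 255 248 230 174 134 130 132 144 149]
col 314 [ 95  93  93  91  89  87  89  87 115 208 239 255 255 255 255 255 255 255
 255 255 255 255 255 255 255 255 244 255 253 233 167 122 123 127 140 145]
col 318 [ 98  92  91  91  90  90  89  87 118 255 255 255 255 255 255 255 255 255
 255 255 255 255 255 255 255 255 255 255 245 239 181 127 135 144 147 149]
turn [-0.03 -0.02  0.09]
shift [-5.3 -0.   1.9] pos [447.6 -64.8 141.9] F [ 0.3  1.  -2.8] t 14.2
```

```bash
python3 - <<'E'
from h import *
c=snap('top')
print('lid nose',S(onz(c,279.4,241,.117)),'want x',65,' near top edge',S(onz(c,310,244.0,.117)),S(onz(c,310,247.8,.098)))
t9=dict(c,color=cv2.imread('pics/t9.png')); g=t9['color'].min(2)
for u in (292,300,310): print(u,g[236:252,u], S(onz(c,u,246,.052)))
to(.4475,-.0701,.14,-.6)
E
```

```text
lid nose [56.83648075 42.32618521] want x 65  near top edge [-26.56973006  49.17808659] [-28.09791533  58.12929377]
292 [141 140 150 191 245 236 238 236 255 255 252 206 176 175 171 166] [19.87588479 50.43631801]
300 [174 180 179 213 249 239 244 238 255 255 239 216 164 127 120 118] [-3.01928248 50.07444631]
310 [131 130 134 221 253 239 249 231 255 255 244 225 164 123 141 139] [-31.65112794  49.62190301]
turn [-0.01 -0.01  0.1 ]
shift [-5.2 -0.2  2.1] pos [447.8 -64.9 142.1] F [ 0.   0.2 -3.7] t 14.25
```

Call:
jog_arm(
  deltas=[-0.003,0,0.01,0,0,0.1,-1,-0.003,0,0.02,0,0,0.1,-1,-0.003,0,0.028,0,0,0.1,-1,-0.003,0,0.034,0,0,0.1,-1,-0.003,0,0.036,0,0,0.1,-1,-0.003,0,0.036,0,0,0.1,-1],
)

```text
time: 14.85
tool_pos: [0.4473, -0.0688, 0.1056]
tcp_rot: [-2.234, -2.207, 0.001]
wrist_force: [0.5, -0.4, -2.9]
width: 0.175
grip_force: 49.8
```

Call:
jog_arm(
  deltas=[0,0,0.001,0,0,0,-1,0,0,0.002,0,0,0,-1,0,0,0.003,0,0,0,-1,0,0,0.004,0,0,0,-1,0,0,0.004,0,0,0,-1],
)

```text
time: 15.35
tool_pos: [0.4475, -0.069, 0.1025]
tcp_rot: [-2.235, -2.208, 0.001]
wrist_force: [-2.2, 0.1, 1.2]
width: 0.172
grip_force: 50.4
```

Call:
jog_arm(
  deltas=[0,0,0.001,0,0,0,-1,0,0,0.002,0,0,0,-1,0,0,0.002,0,0,0,-1],
)

```text
time: 15.65
tool_pos: [0.4478, -0.069, 0.1011]
tcp_rot: [-2.234, -2.208, 0.001]
wrist_force: [-2.9, -1.0, 9.3]
width: 0.175
grip_force: 51.3
```

Call:
jog_arm(
  deltas=[-0.0007,0,0,0,0,0,-1,-0.0015,0,0,0,0,0,-1,-0.0015,0,0,0,0,0,-1],
)

```text
time: 15.95
tool_pos: [0.4471, -0.07, 0.1005]
tcp_rot: [-2.234, -2.206, 0.001]
wrist_force: [-3.8, 0.9, 6.2]
width: 0.171
grip_force: 50.8
```

Call:
jog_arm(
  deltas=[0.001,0,0,0,0,0,-1,0.002,0,0,0,0,0,-1,0.003,0,0,0,0,0,-1,0.003,0,0,0,0,0,-1],
)

```text
time: 16.35
tool_pos: [0.4472, -0.0685, 0.1006]
tcp_rot: [2.232, 2.209, -0.005]
wrist_force: [-4.8, -4.8, 4.7]
width: 0.177
grip_force: 50.9
```

Call:
jog_arm(
  deltas=[-0.001,-0.0005,0,0,0,0,-1,-0.002,-0.0015,0,0,0,0,-1,-0.002,-0.0015,0,0,0,0,-1],
)

```text
time: 16.65
tool_pos: [0.4458, -0.0693, 0.0998]
tcp_rot: [-2.235, -2.207, 0.0]
wrist_force: [-1.8, -0.3, -3.1]
width: 0.175
grip_force: 50.0
```

Call:
jog_arm(
  deltas=[0,0,0.001,0,0,0,-1,0,0,0.0015,0,0,0,-1,0,0,0.0015,0,0,0,-1],
)

```text
time: 16.95
tool_pos: [0.4457, -0.0692, 0.098]
tcp_rot: [-2.234, -2.207, 0.001]
wrist_force: [-1.6, -0.6, -3.6]
width: 0.177
grip_force: 49.9
```

Free now. I'll continue down.

Call:
jog_arm(
  deltas=[0,0,0.001,0,0,0,-1,0,0,0.002,0,0,0,-1,0,0,0.003,0,0,0,-1,0,0,0.004,0,0,0,-1,0,0,0.004,0,0,0,-1],
)

```text
time: 17.45
tool_pos: [0.4457, -0.0692, 0.0957]
tcp_rot: [-2.234, -2.207, 0.002]
wrist_force: [-8.4, -0.0, 10.0]
width: 0.174
grip_force: 51.6
```

Call:
jog_arm(
  deltas=[0,0,0,0,0,0,-0.4,0,0,0,0,0,0,0,0,0,0,0,0,0,0.1,0,0,0,0,0,0,0.1,0,0,-0.03,0,0,0,0.1,0,0,-0.08,0,0,0,0.1,-0.03,0,-0.12,0,0,0,0.1,-0.08,0,-0.12,0,0,0,0.1],
)

```text
time: 18.25
tool_pos: [0.4499, -0.15, 0.222]
tcp_rot: [2.222, 2.204, 0.01]
wrist_force: [1.9, -0.8, 0.9]
width: 0.549
grip_force: 0.0
```

Call:
jog_arm(
  deltas=[-0.05,0,0,0,0,0,0.1,-0.1,0,0,0,0,0,0.1,-0.15,0,0,0,0,0,0.1,-0.15,0,0,0,0,0,0.1],
)

```text
time: 18.65
tool_pos: [0.4434, -0.3051, 0.215]
tcp_rot: [2.239, 2.2, -0.002]
wrist_force: [0.3, 0.1, -0.4]
width: 0.55
grip_force: 0.0
```

```bash
python3 - <<'E'
from h import *
c=snap('top','t11.png');b=snap('side','s11.png')
z=lambda im,x,y,w,h,s:cv2.resize(im[y:y+h,x:x+w],None,fx=s,fy=s,interpolation=cv2.INTER_CUBIC)
cv2.imwrite('pics/z11.png',np.hstack([z(c['color'],268,205,65,60,6),z(b['color'],265,155,65,60,6)]))
to(.4475,-.0701,.14,-.6)
faredge(c,range(292,312),.071)
for v in (224,230,234): row(c,v,272,282)
E
```

```text
turn [-0.02 -0.05 -0.26]
shift [230.1   1.   74.5] pos [ 443.1 -300.3  214.3] F [-0.3  0.5 -0.6] t 18.75
far edge z 0.071 mid [ -5.41 -50.36] slope deg 0.03 sd 0.17
224 [150 151 152 152 236 255 255 255 255 255]
230 [155 157 157 153 236 255 255 255 255 255]
234 [173 172 171 163 231 255 255 255 255 255]
```

View pics/z11.png

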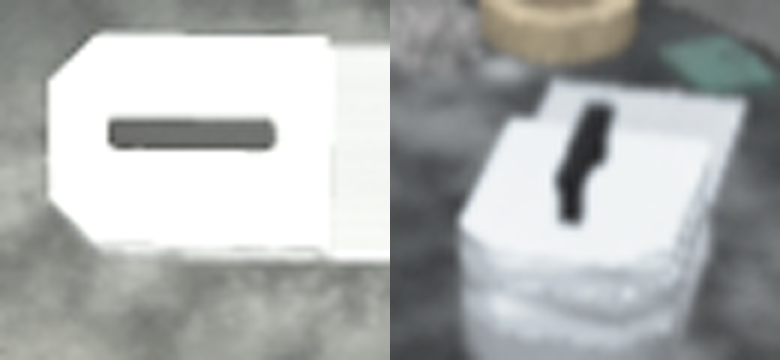

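The top view shows the lid centred, cut corners over the cut corners, and its nose at the same column as the tray's. I'll check its height with a light press on the handle.

Call:
jog_arm(
  deltas=[0.05,0,0,0,0,0,-1,0.1,0.001,0,0,0,0,-1,0.15,0.002,0,0,0,0,-1,0.2,0.003,0,0,0,0,-1,0.23,0.003,0.03,0,0,0,-1,0.23,0.003,0.07,0,0,0,-1,0.23,0.003,0.088,0,0,0,-1,0.23,0.003,0.088,0,0,0,-1],
)

```text
time: 19.55
tool_pos: [0.4456, -0.0667, 0.1234]
tcp_rot: [-2.227, -2.207, 0.006]
wrist_force: [-0.1, -0.1, 0.4]
width: -0.001
grip_force: 0.0
```

Call:
jog_arm(
  deltas=[0,0,0.002,0,0,0,-1,0,0,0.004,0,0,0,-1,0,0,0.006,0,0,0,-1,0,0,0.0075,0,0,0,-1,0,0,0.0075,0,0,0,-1],
)

```text
time: 20.05
tool_pos: [0.4494, -0.0697, 0.1195]
tcp_rot: [2.235, 2.207, 0.001]
wrist_force: [1.0, -0.1, 0.7]
width: -0.0
grip_force: 0.0
```

Call:
jog_arm(
  deltas=[0,0,0.001,0,0,0,-1,0,0,0.002,0,0,0,-1,0,0,0.0025,0,0,0,-1,0,0,0.0025,0,0,0,-1],
)

```text
time: 20.45
tool_pos: [0.4495, -0.0696, 0.118]
tcp_rot: [2.235, 2.207, -0.0]
wrist_force: [-3.1, 0.7, 8.6]
width: -0.001
grip_force: 4.5
```

Contact came at a tip height of 101 mm, exactly the home height. I'll retract and hand in.

Call:
jog_arm(
  deltas=[0,0,-0.03,0,0,0,-1,0,0,-0.08,0,0,0,-1,0,0,-0.1,0,0,0,-1,0,0,-0.1,0,0,0,-1,0,0,-0.1,0,0,0,-1],
)

```text
time: 20.95
tool_pos: [0.4492, -0.0695, 0.2167]
tcp_rot: [2.235, 2.207, 0.001]
wrist_force: [-0.3, 0.3, -0.7]
width: -0.001
grip_force: 0.0
```

```bash
python3 -c "
from h import *
c=snap('top'); faredge(c,range(292,300),.071); row(c,230,272,282)
print(finish_job())"
```

```text
far edge z 0.071 mid [ 11.64 -43.92] slope deg 68.8 sd 15.29
230 [138 103 105 112 117 121 128 131 124 119]
the job is handed in; nothing more can be done
None
```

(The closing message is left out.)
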